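# Refit the drain grille under the lips of the draining tray

## Task

Put the loose wooden drain grille back into the draining tray. It is longer than the opening, so tilt it, feed one end under the wide lip (the end facing the robot) until you feel the stop, lower the other end past the narrow lip, then slide it along the ledges toward the narrow-lip end until it drops into its recesses and lies flat under both lips, and let go. Work gently by feel, never forcing the grille against the tray, and do not disturb the salt shaker and the teaspoon.

Things in the scene. Friction and masses are not known exactly. Their poses are not given: they have to be found in the camera images.
- tray: Draining tray fixed on the worktop: steel pan 268x154 mm, floor 4 thick, with a grey plastic rim frame on top, 68 mm high. Origin: on the worktop under the opening's nominal centre; x runs along the tray from the wide-lip end (robot's side) to the narrow-lip end, z up. The rigid frame (lips, stops, ledges) is fixed 0 to 10 mm off towards either end, along x: not measured, so feel for its stops.
- tray_wide (a point): On the steel pan's middle line at x = -88, height 68 mm: nominal top edge of the wide lip (it and all frame sizes here shift along x with the frame's unknown offset). Lip underside at height 60. Under it a pocket to an end stop at x = -117. Flat ledge top: height 34 for x -117 to -100, then a lower recess, height 30, for x -100 to -76.
- tray_narrow (a point): Middle line at x = +88, height 68 mm: nominal top edge of the narrow lip. Lip underside at height 60; end stop at x = +104. Flat ledge top: height 34 for x +66 to +93.5, then a lower recess, height 30, for x +93.5 to +104. The opening is 176 mm between the lips and 128 (y -64 to +64) between straight side walls that run on under the lips.
- grille: Loose slatted wooden grille 200 (x) x 120 (y) x 12 mm, about 0.14 kg, alike from either end. Origin: centre of the underside of its feet, z up. Grip rib in the middle: 14 mm thick (x), 70 long (y), from 12 up to 52 mm above the feet's underside. Seated, both feet lie in the recesses, origin 30 mm above the worktop, 3 mm play along x; with feet on the higher ledges it stands 4 mm too high.
- grille_end_a (a point): Middle of the lower edge of the grille's -x end, 100 mm from its origin. A foot 7 mm long (x) and 6 mm high runs across under each end; slats and end bars lie 6 to 12 mm above the feet's underside. Contact with the tray must stay under 30 N, knocks included: touch down and meet the stops slowly.
- grille_end_b (a point): Middle of the lower edge of the grille's +x end, 100 mm from its origin. With the grille flat and one end against the wide-lip stop, the other end clears the narrow lip's edge by 5 mm.
- salt_shaker: Bystander: salt shaker, 44 x 44 x 90 mm, standing beyond the gap between grille and tray. Origin: centre of its underside.
- teaspoon: Bystander: metal teaspoon, 130 x 26 x 11 mm, lying in the gap between grille and tray. Origin: centre of its underside.

How it is judged:
By the outcome, as a careful person would: the job done as asked, in the order asked, and still so for the second after the job is handed in, with the robot touching nothing.
It also fails if it takes over 54 s, if anything falls off the work surface, if the arm or the gripper's body presses on something with over 40 N, if the wrist force passes 120 N, or if a joint passes its speed limit or range.

## Robot

A 6-joint arm with a two-finger parallel gripper is mounted at the origin on a cart in front of the work surface, level with it; the furniture and walls round the work are solid. World frame = base frame: x ahead of the robot, y to its left, z up, the work surface at z = 0. Lengths are in m, angles in rad, forces in N, time in s.
With the tool pointing down it reaches from about 0.325 to 0.85 m from the base axis. Payload 4.4 kg.
Tool frame: the origin (TCP) lies midway between the tips of the shut fingers; the grasp point (between the pads) lies env.grip_point_offset behind it (env.grip_point_offset is the distance from the TCP to the grasp point, in m); z points along the fingers, y is the line along which they close (so a half turn about z gives the same grasp; the last joint's range is limited). The gripper opens to 94 mm and grips with 3 to 60 N. Pads are 16 mm wide; open, the fingers measure 119 mm over their backs; the gripper's body (75 mm by 177 mm) begins 78 mm behind the grasp point.
Start: joints at [-1.331, 0.207, 1.542, -0, 1.393, -0.15], TCP at [0.219, -0.532, 0.205] pointing down, gripper open.
Joint ranges: [-2.73, 2.73], [-0.86, 2.22], [0.23, 2.46], [-1.11, 4.25], [0.08, 2.63], [-2.82, 2.82]. Speed limits (rad/s): [2.79, 2.79, 3.14, 3.14, 3.14, 3.14].

## Interface

Orientations are given as [roll, pitch, yaw] about the fixed x, y, z axes, in that order (R = Rz(yaw) Ry(pitch) Rx(roll)).
In Python, from cell import env gives the robot as it stands.
- The arm moves only by the tool play_rows, never from a script. Its argument "moves" is a list of rows, each a list of 2 entries, a list of its own where there are three numbers: the shift along the tool's x, y, z in cm, then the turn about the tool's z in degrees. A call has 1 to 20 rows; each row shifts and turns the commanded pose from where the row before left it, along the tool's axes as they then stand; what a row does not reach is not made up. A row lasts 1/8 s, in which the tool goes at most 62.5 mm and 10.7 degrees, less where a joint would pass 70% of its speed; a pose out of reach is approached as far as the arm can. A call is refused whole if a number of a shift passes 6.25 or a number of a turn 10.7, either way. A call with a gripper value outside its range is refused whole. "gripper" is the finger opening in cm, from 0 to 9.4, set as the call begins (left out, the last holds). The fingers move at their own pace and stop on an object; the grip force is fixed at half the most. Time passes only in rows, so rows that do not move let the fingers close. It gives the time, the measured TCP pose, the force, the opening and the grip force at its end, in the units of the state.
- env.sense(): the state, without advancing time (a new reading comes with each control period).
- env.camera(name): name is "side" or "top"; returns the picture (420x560x3 uint8, blue, green, red); there is no depth.
- env.camera_info(name): a dict with "fx", "fy", "cx", "cy" (pixels), "dist_coeffs" ([k1, k2, p1, p2, k3] as OpenCV has them; the pictures are not rectified), "position" and "attitude" of the camera in the world. Camera axes: x right, y down, z forward; pixel columns grow to the right and rows downward; lengths in m; the calibration is good to about 2 mm. A picture is of the moment at which its call begins. camera_info takes no time and is no camera call.
- env.hand_in(): hands the job in; it is judged then, once.
Trained networks look in the newest picture that a camera, given by its name, has taken for a name from the list of things; names that differ only in an ending like _2 or _b are one class to them, and where a whole thing is asked for, a point or a joint stands for the part that bears it (a point fixed in the world has none). Each returns a list of dicts, best first, with "confidence" (0 to 1); they miss things now and then, are a little off and sometimes report something else, mostly with a low value. They report only what shows in the picture. A call takes as long as a camera call.
- env.find_in(camera, thing): "box" ([centre column, centre row, width, height] in pixels, round what is visible of it).
The state is a dict: "t": time; "joints": joint angles; "qvel": joint speeds; "joint_efforts": joint torques, N m; "tcp_pos": TCP position; "ee_rot": TCP orientation; "force": force on the tool from outside, world axes, zero at the start; "wrist_torque": the same for the moment, N m; "grip_width": finger opening in m; "gripper_force": force on a finger pad.
Only numpy, scipy, OpenCV 4.12 (cv2) and the standard library are available. Lean on these libraries where they do the work, as an engineer would, in place of code of your own. Each camera call takes 0.05 s, during which the arm holds its last target. There are 200 camera calls.

## Working session

There is one attempt and no reset: what is moved stays moved. The work goes in short steps, Python scripts to look and compute and a tool call to move; the robot and the scene stay as the last step left them, time stands still between calls to the robot, and variables do not carry over. Pictures are saved under pics/ and viewed, at most 10 in all, crops included, and the job is handed in when it is done.

Besides the shell and the picture viewer there is one more tool, called after "Call:" by a JSON object that holds its "op" and its "data", one argument or row to a line. play_rows: Moves the arm, as the interface text tells. Its arguments: {"type":"object","properties":{"moves":{"type":"array","items":{"type":"array"}},"gripper":{"type":"number"}},"required":["moves"]}

```bash
mkdir -p pics; ls; python3 - <<'E'
from cell import env
import cv2
print(env.sense()); print(env.grip_point_offset)
for c in("side","top"):
    cv2.imwrite(f"pics/{c}0.png",env.camera(c)); print(env.camera_info(c))
    for n in("tray","tray_wide","tray_narrow","grille","grille_end_a","salt_shaker","teaspoon"):
        print(c,n,[(round(d["confidence"],2),[round(v) for v in d["box"]]) for d in env.find_in(c,n)][:3])
E
```

```text
pics
{'t': 0.0, 'joints': array([-1.33045661e+00,  2.07431050e-01,  1.54293375e+00, -3.93628519e-05,
        1.39347812e+00, -1.50497433e-01]), 'qvel': array([ 0.00029568,  0.00028611,  0.00015519, -0.00225341, -0.00020891,
       -0.00040787]), 'joint_efforts': array([-4.39862006e-04, -3.70880377e+01, -2.81417924e+01,  6.97980635e-02,
        3.61211412e-02, -1.73211661e-04]), 'tcp_pos': array([ 0.21883981, -0.53086419,  0.20429411]), 'ee_rot': array([-3.13936202e+00, -2.99089933e-04,  3.90843799e-01]), 'force': array([ 0.07168315, -0.0082082 ,  0.01998508]), 'wrist_torque': array([0.0379304 , 0.02110392, 0.00669909]), 'gripper_force': 0.0, 'grip_width': 0.09376664978713949}
0.0188
{'fx': 383.6529726686684, 'fy': 383.6529726686684, 'cx': 281.68434421372024, 'cy': 208.54225165693376, 'dist_coeffs': array([-0.06868892,  0.        ,  0.        ,  0.        ,  0.        ]), 'position': array([ 0.4684881 , -0.61557189,  0.61184033]), 'attitude': array([-2.2375943 , -0.00853851, -0.10536272])}
side tray [(0.87, [264, 285, 169, 89])]
side tray_wide [(0.82, [266, 284, 168, 86])]
side tray_n
[... 174 characters left out ...]
 teaspoon [(0.71, [241, 234, 52, 8]), (0.27, [264, 286, 163, 90])]
{'fx': 495.5181393399662, 'fy': 495.5181393399662, 'cx': 274.20278634395277, 'cy': 196.4455320393489, 'dist_coeffs': array([-0.0217189,  0.       ,  0.       ,  0.       ,  0.       ]), 'position': array([0.5227366 , 0.05443499, 1.04509481]), 'attitude': array([-3.10934829, -0.00897433, -1.55598604])}
top tray [(0.6, [352, 230, 90, 152])]
top tray_wide [(0.63, [355, 232, 91, 152])]
top tray_narrow [(0.61, [354, 229, 90, 148])]
top grille [(0.76, [207, 195, 81, 106])]
top grille_end_a [(0.71, [354, 232, 91, 155]), (0.59, [206, 198, 80, 103])]
top salt_shaker [(0.7, [260, 118, 24, 21])]
top teaspoon [(0.58, [264, 247, 12, 62])]
```

View pics/top0.png

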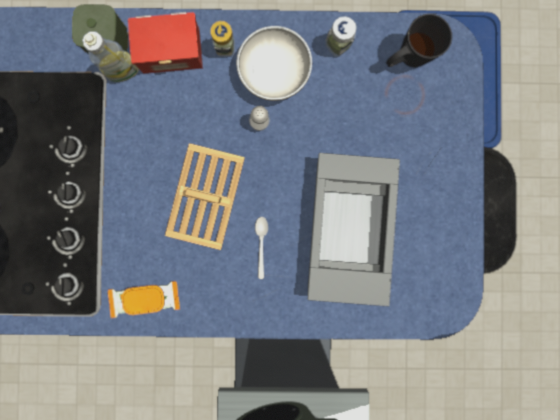

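View pics/side0.png

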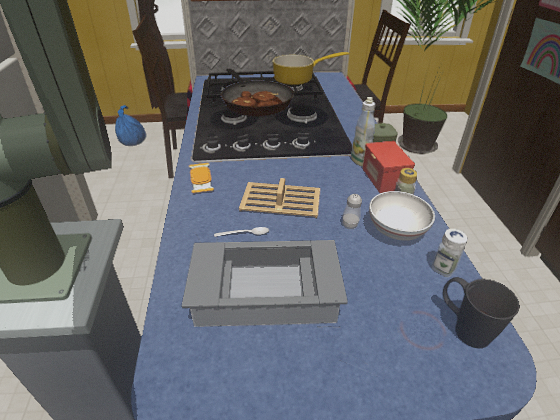

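The top view shows the grille at about (206,197) px and the tray at (354,230). The spoon at (262,247) and the shaker at (260,118) lie between them. Next I'll orthorectify at the known heights to measure the poses.

```bash
cat > h.py <<'E'
import numpy as np,cv2
from scipy.spatial.transform import Rotation as R
from cell import env
def proj(c,P):
    i=env.camera_info(c);Rm=R.from_euler('xyz',i["attitude"]).as_matrix()
    r=Rm.T; t=-r@i["position"]
    K=np.array([[i["fx"],0,i["cx"]],[0,i["fy"],i["cy"]],[0,0,1]])
    return cv2.projectPoints(np.float64(P).reshape(-1,3),cv2.Rodrigues(r)[0],t,K,np.array(i["dist_coeffs"]))[0].reshape(-1,2)
def ortho(img,c,x0,y0,z,w,h,s):
    # pixel (u,v): y=y0-u*s, x=x0-v*s
    u,v=np.meshgrid(np.arange(w),np.arange(h))
    P=np.stack([x0-v*s,y0-u*s,np.full(u.shape,z)],-1)
    m=proj(c,P).astype(np.float32).reshape(h,w,2)
    return cv2.remap(img,m[...,0],m[...,1],cv2.INTER_CUBIC)
def ray(c,px,z):
    i=env.camera_info(c);Rm=R.from_euler('xyz',i["attitude"]).as_matrix()
    K=np.array([[i["fx"],0,i["cx"]],[0,i["fy"],i["cy"]],[0,0,1]])
    p=cv2.undistortPoints(np.float64([[px]]),K,np.array(i["dist_coeffs"]))[0,0]
    d=Rm@[p[0],p[1],1]; o=i["position"]; return o+d*(z-o[2])/d[2]
E
python3 - <<'E'
from h import *
im=cv2.imread("pics/top0.png")
for n,b in dict(grille=(206,197),tray=(354,230),spoon=(264,247),salt=(260,118)).items(): print(n,ray("top",b,{"grille":.012,"tray":.068}.get(n,.01)))
g=ray("top",(206,197),.012);t=ray("top",(354,230),.068)
s=.0005
G0=(g[0]+.15,g[1]+.1);T0=(t[0]+.15,t[1]+.1);print(G0,T0)
o=np.hstack([ortho(im,"top",*G0,.012,400,600,s),ortho(im,"top",*T0,.068,400,600,s)])
cv2.imwrite("pics/o.png",o)
E
```

```text
grille [0.55289203 0.18778223 0.012     ]
tray [ 0.49053391 -0.11226133  0.068     ]
spoon [0.45057338 0.06533459 0.01      ]
salt [0.7207263  0.07792796 0.01      ]
(np.float64(0.7028920343910471), np.float64(0.28778222966468336)) (np.float64(0.6405339082667871), np.float64(-0.012261325062869532))
```

View pics/o.png

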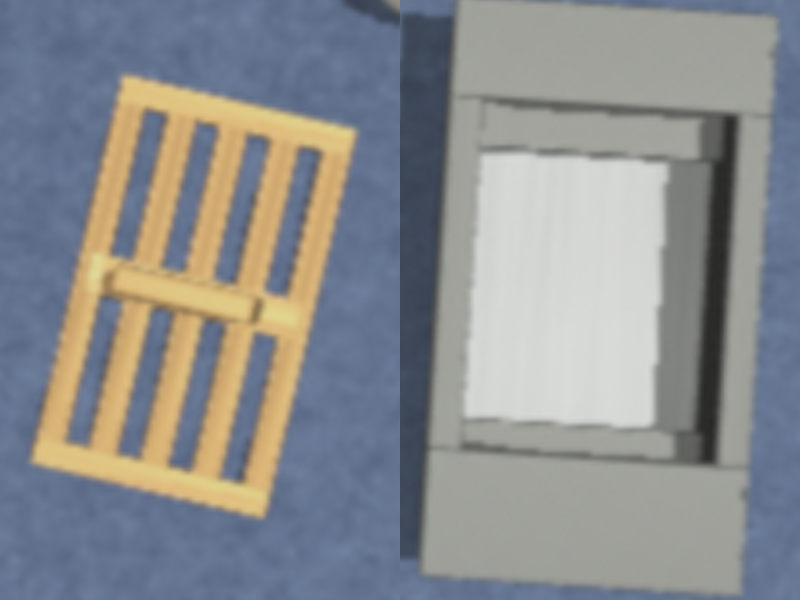

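Measured from the rectified view:

| Item | Centre (m) | Yaw | Size check |
|---|---|---|---|
| Grille | (0.555, 0.191) | −13.1° | 199 x 120 mm, matches |
| Tray opening | (0.500, −0.112) | about −3.6° | 176 x 128 mm, matches |

The moves can't tilt the tool. So I'll hold the rib by its ends, with the fingers closing along the grille's y axis. The grille can then pivot passively between the pads.

Call:
{"op": "play_rows", "data": {
  "moves": [
    [[0, 0, 0], -8.87],
    [[0, 0, 0], -8.87],
    [[0, 0, 0], -8.87],
    [[0, 0, 0], -8.87],
    [[1.02, -4.87, 0], 0],
    [[1.02, -4.87, 0], 0],
    [[1.02, -4.87, 0], 0],
    [[1.02, -4.87, 0], 0],
    [[1.02, -4.87, 0], 0],
    [[1.02, -4.87, 0], 0],
    [[1.02, -4.87, 0], 0],
    [[1.02, -4.87, 0], 0],
    [[1.02, -4.87, 0], 0],
    [[1.02, -4.87, 0], 0],
    [[1.02, -4.87, 0], 0],
    [[1.02, -4.87, 0], 0],
    [[1.02, -4.87, 0], 0],
    [[1.02, -4.87, 0], 0],
    [[1.02, -4.87, 0], 0],
    [[1.02, -4.87, 0], 0]
  ],
  "gripper": 9.4
}}

```text
t: 3.3
tcp_pos: [-0.2796, -0.1519, 0.2232]
ee_rot: [-3.0, -0.096, 1.003]
force: [-0.1, -0.1, -0.2]
grip_width: 0.0942
gripper_force: 0.0
```

The tool z axis points down, so my turn went the wrong way and the translation with it. I'll check the joints and reverse it.

```bash
cat >> h.py <<'E'
def to_tool(target,yaw=None):
    s=env.sense();Rm=R.from_euler('xyz',s["ee_rot"]).as_matrix()
    d=Rm.T@(np.array(target)-s["tcp_pos"])*100
    return d.round(2)
E
python3 - <<'E'
from h import *
s=env.sense();print(s["t"],s["joints"].round(3),s["qvel"].round(3),s["tcp_pos"],s["ee_rot"])
print(to_tool([.219,-.531,.22]))
E
```

```text
3.3 [-2.732 -0.384  2.057 -0.172  1.47  -2.154] [-0.001  0.387 -0.33  -0.255 -0.059  0.034] [-0.27960189 -0.15191649  0.22318321] [-2.99990026 -0.09618642  1.00317331]
[-5.16 61.77 -8.99]
```

Call:
{"op": "play_rows", "data": {
  "moves": [
    [[0, 0, 0], 0],
    [[-2.5, 2.5, 0], 0],
    [[-2.5, 2.5, 0], 0],
    [[-2.5, 2.5, 0], 0],
    [[0, 0, 0], 0]
  ]
}}

```text
t: 3.92
tcp_pos: [-0.2544, -0.2547, 0.2047]
ee_rot: [-3.002, -0.097, 1.007]
force: [0.1, -0.0, 0.5]
grip_width: 0.0941
gripper_force: 0.0
```

```bash
python3 - <<'E'
from h import *
s=env.sense();print(s["t"],s["joints"].round(3),s["qvel"].round(3),s["tcp_pos"],s["ee_rot"])
print(to_tool([.219,-.531,.22]))
E
```

```text
3.925 [-2.442 -0.216  1.974 -0.164  1.436 -1.858] [-0.043 -0.025  0.013 -0.026  0.012 -0.025] [-0.25439497 -0.25473335  0.20473551] [-3.00217354 -0.09735757  1.00695613]
[ 2.09 54.06 -8.93]
```

The tool orientation ended up tilted about 9.7° because that motion ran into the joint 1 limit. First I'll go back to the start area. There I can use the outer reach limit, at azimuth ≈ −67°, to push the tilt back.

Call:
{"op": "play_rows", "data": {
  "moves": [
    [[0.17, 4.5, -1.0], 0],
    [[0.17, 4.5, -1.0], 0],
    [[0.17, 4.5, -1.0], 0],
    [[0.17, 4.5, -1.0], 0],
    [[0.17, 4.5, -1.0], 0],
    [[0.17, 4.5, -1.0], 0],
    [[0.17, 4.5, -1.0], 0],
    [[0.17, 4.5, -1.0], 0],
    [[0.17, 4.5, -1.0], 0],
    [[0.17, 4.5, -1.0], 0],
    [[0.17, 4.5, -1.0], 0],
    [[0.17, 4.5, -1.0], 0],
    [[0, 0, 0], 0]
  ]
}}

```text
t: 5.55
tcp_pos: [0.2189, -0.5371, 0.25]
ee_rot: [-3.001, -0.096, 1.006]
force: [-0.2, 0.4, 0.5]
grip_width: 0.0941
gripper_force: 0.0
```

```bash
cat >> h.py <<'E'
def st():
    s=env.sense();print(round(s["t"],2),s["joints"].round(3),s["tcp_pos"].round(4),s["ee_rot"].round(4),"F",s["force"].round(1),"w",s["grip_width"].round(4),s["gripper_force"].round(1))
    print("z axis",R.from_euler('xyz',s["ee_rot"]).as_matrix()[:,2].round(4))
E
python3 - <<'E'
from h import *
st()
print(to_tool([.32,-.77,.3]))
E
```

```text
Traceback (most recent call last):
  File "h.py", line 25, in st
    s=env.sense();print(round(s["t"],2),s["joints"].round(3),s["tcp_pos"].round(4),s["ee_rot"].round(4),"F",s["force"].round(1),"w",s["grip_width"].round(4),s["gripper_force"].round(1))
                                                                                                                                    ^^^^^^^^^^^^^^^^^^^^^
AttributeError: 'float' object has no attribute 'round'
```

Call:
{"op": "play_rows", "data": {
  "moves": [
    [[-2.9, 4.1, -1.3], 0],
    [[-2.9, 4.1, -1.3], 0],
    [[-2.9, 4.1, -1.3], 0],
    [[-2.9, 4.1, -1.3], 0],
    [[-2.9, 4.1, -1.3], 0],
    [[0, 0, 0], 0]
  ]
}}

```text
t: 6.3
tcp_pos: [0.3112, -0.7677, 0.2623]
ee_rot: [-2.997, -0.099, 1.001]
force: [0.4, 0.1, -0.9]
grip_width: 0.0938
gripper_force: 0.0
```

```bash
sed -i 's/s\["grip_width"\].round(4),s\["gripper_force"\].round(1)/round(float(s["grip_width"]),4),round(float(s["gripper_force"]),1)/' h.py
python3 -c "
from h import *
st()"
```

```text
6.3 [-1.282  0.986  0.271 -0.023  2.058 -0.728] [ 0.3112 -0.7677  0.2623] [-2.9974 -0.0986  1.0011] F [ 0.4  0.1 -0.9] w 0.0938 0.0
z axis [-0.0685  0.1596 -0.9848]
```

Call:
{"op": "play_rows", "data": {
  "moves": [
    [[-1.75, 2.45, -0.5], 0],
    [[-1.75, 2.45, -0.5], 0],
    [[0, 0, 0], 0]
  ]
}}

```text
t: 6.68
tcp_pos: [0.3201, -0.7846, 0.2569]
ee_rot: [-3.03, -0.075, 1.005]
force: [-1.1, -0.2, 0.4]
grip_width: 0.094
gripper_force: 0.0
```

```bash
python3 -c "
from h import *
st()"
```

```text
6.67 [-1.279  1.011  0.232 -0.018  2.031 -0.724] [ 0.3201 -0.7846  0.2569] [-3.0302 -0.0751  1.0053] F [-1.1 -0.2  0.4] w 0.094 0.0
z axis [-0.054   0.1225 -0.991 ]
```

The outer reach limit is reducing the tilt, so I'll continue.

Call:
{"op": "play_rows", "data": {
  "moves": [
    [[-2.6, 3.7, -0.4], 0],
    [[-2.6, 3.7, -0.3], 0],
    [[0, 0, 0], 0]
  ]
}}

```text
t: 7.05
tcp_pos: [0.3315, -0.809, 0.2306]
ee_rot: [-3.075, -0.043, 1.009]
force: [0.1, 0.2, 0.4]
grip_width: 0.0938
gripper_force: 0.0
```

```bash
python3 -c "
from h import *
st()"
```

```text
7.05 [-1.276  1.039  0.231 -0.012  1.95  -0.72 ] [ 0.3315 -0.809   0.2306] [-3.0748 -0.0435  1.0087] F [0.1 0.2 0.4] w 0.0938 0.0
z axis [-0.0333  0.0723 -0.9968]
```

Call:
{"op": "play_rows", "data": {
  "moves": [
    [[-2.6, 3.7, -0.8], 0],
    [[-2.6, 3.7, -0.8], 0],
    [[-2.4, 3.3, -0.5], 0],
    [[0, 0, 0], 0]
  ]
}}

```text
t: 7.55
tcp_pos: [0.3455, -0.8421, 0.214]
ee_rot: [3.135, 0.009, 1.01]
force: [-0.3, 0.4, -0.1]
grip_width: 0.0939
gripper_force: 0.0
```

```bash
python3 -c "
from h import *
st()"
```

```text
7.55 [-1.275  1.059  0.227 -0.002  1.845 -0.716] [ 0.3455 -0.8421  0.214 ] [3.135  0.0089 1.0103] F [-0.3  0.4 -0.1] w 0.0939 0.0
z axis [ 8.000e-04 -1.100e-02 -9.999e-01]
```

Call:
{"op": "play_rows", "data": {
  "moves": [
    [[2.9, -4.1, -0.3], 0],
    [[2.9, -4.1, -0.3], 0],
    [[2.9, -4.1, 0], 0],
    [[2.9, -4.1, 0], 0],
    [[2.9, -4.1, 0], 0],
    [[0, 0, 0], 10.1],
    [[0, 0, 0], 10.1],
    [[0, 0, 0], 10.1],
    [[0, 0, 0], 10.1],
    [[0, 0, 0], 10.1],
    [[0, 0, 0], 10.1],
    [[0, 0, 0], 10.4],
    [[0, 0, 0], 0]
  ]
}}

```text
t: 9.18
tcp_pos: [0.2534, -0.6217, 0.2191]
ee_rot: [3.13, -0.004, -0.227]
force: [0.2, -0.5, 0.0]
grip_width: 0.0938
gripper_force: 0.0
```

```bash
python3 -c "
from h import *
st();print(to_tool([.555,.191,.15]))"
```

```text
9.18 [-1.311  0.391  1.277 -0.002  1.461  0.486] [ 0.2534 -0.6217  0.2191] [ 3.1295 -0.0041 -0.2267] F [ 0.2 -0.5  0. ] w 0.0938 0.0
z axis [ 0.0013 -0.0127 -0.9999]
[ 11.09 -86.05   5.92]
```

Call:
{"op": "play_rows", "data": {
  "moves": [
    [[0.615, -4.78, 0.3], 0],
    [[0.615, -4.78, 0.3], 0],
    [[0.615, -4.78, 0.3], 0],
    [[0.615, -4.78, 0.3], 0],
    [[0.615, -4.78, 0.3], 0],
    [[0.615, -4.78, 0.3], 0],
    [[0.615, -4.78, 0.3], 0],
    [[0.615, -4.78, 0.3], 0],
    [[0.615, -4.78, 0.3], 0],
    [[0.615, -4.78, 0.3], 0],
    [[0.615, -4.78, 0.3], 0],
    [[0.615, -4.78, 0.3], 0],
    [[0.615, -4.78, 0.3], 0],
    [[0.615, -4.78, 0.3], 0],
    [[0.615, -4.78, 0.3], 0],
    [[0.615, -4.78, 0.3], 0],
    [[0.615, -4.78, 0.3], 0],
    [[0.615, -4.78, 0.3], 0],
    [[0, 0, 0], 0]
  ]
}}

```text
t: 11.55
tcp_pos: [0.5569, 0.1933, 0.155]
ee_rot: [3.131, -0.004, -0.222]
force: [0.3, -0.7, 0.0]
grip_width: 0.0941
gripper_force: 0.0
```

```bash
python3 -c "
from h import *
st();print(to_tool([.555,.191,.022]))
c=env.camera('side');cv2.imwrite('pics/s1.png',cv2.resize(c[100:300,160:440],(784,560),interpolation=cv2.INTER_CUBIC))"
```

```text
11.55 [ 0.194  0.283  1.555 -0.012  1.304  1.99 ] [0.5569 0.1933 0.155 ] [ 3.1305 -0.004  -0.2217] F [ 0.3 -0.7  0. ] w 0.0941 0.0
z axis [ 0.0015 -0.0117 -0.9999]
[-0.19  0.11 13.3 ]
```

View pics/s1.png

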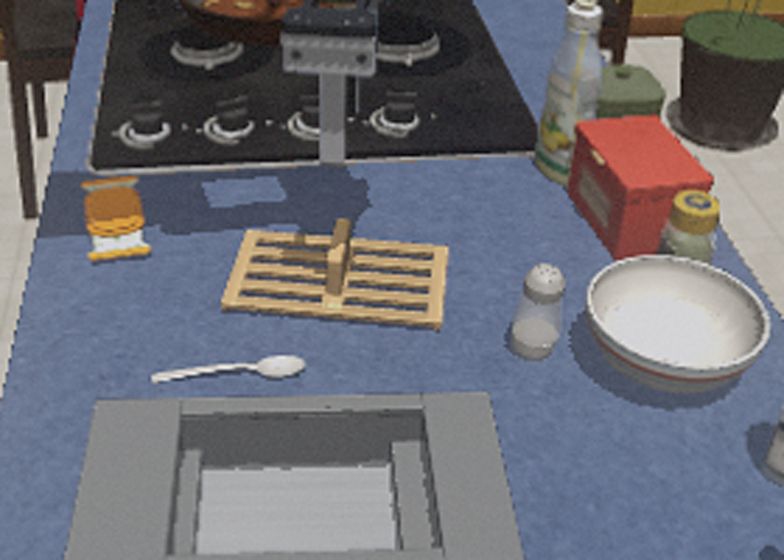

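The fingers sit directly above the rib ends, and nothing stands in the way of the descent.

Call:
{"op": "play_rows", "data": {
  "moves": [
    [[-0.19, 0.11, 2.4], 0.4],
    [[0, 0, 2.4], 0],
    [[0, 0, 2.4], 0],
    [[0, 0, 2.4], 0],
    [[0, 0, 2.4], 0],
    [[0, 0, 0.9], 0],
    [[0, 0, 0.4], 0],
    [[0, 0, 0], 0],
    [[0, 0, 0], 0]
  ]
}}

```text
t: 12.72
tcp_pos: [0.5554, 0.1884, 0.0233]
ee_rot: [3.131, -0.006, -0.236]
force: [-0.3, 0.7, 0.6]
grip_width: 0.0937
gripper_force: 0.0
```

Call:
{"op": "play_rows", "data": {
  "moves": [
    [[0, 0, 0], 0],
    [[0, 0, 0], 0],
    [[0, 0, 0], 0],
    [[0, 0, 0], 0],
    [[0, 0, 0], 0],
    [[0, 0, 0], 0]
  ],
  "gripper": 6.0
}}

```text
t: 13.48
tcp_pos: [0.5549, 0.1886, 0.0225]
ee_rot: [3.131, -0.005, -0.236]
force: [-0.6, 1.6, 1.7]
grip_width: 0.0703
gripper_force: 30.0
```

Gripped at 70.3 mm, which matches the rib length. Next I'll lift, carry it over, and turn to the tray's yaw.

Call:
{"op": "play_rows", "data": {
  "moves": [
    [[0, 0, -0.8], 0],
    [[0, 0, -1.6], 0],
    [[0, 0, -2.4], 0],
    [[0, 0, -2.4], 0],
    [[0, 0, -2.4], 0],
    [[0, 0, -1.4], 0],
    [[0.33, 3.0, 0], 0],
    [[0.33, 3.0, 0], 0],
    [[0.33, 3.0, 0], 0],
    [[0.33, 3.0, 0], 0],
    [[0.33, 3.0, 0], 0],
    [[0.33, 3.0, 0], 0],
    [[0.33, 3.0, 0], 0],
    [[0.33, 3.0, 0], 0],
    [[0.33, 3.0, 0], 0],
    [[0.33, 3.0, 0], 0],
    [[0, 0, 0], -4.8],
    [[0, 0, 0], -4.8],
    [[0, 0, 0], 0],
    [[0, 0, 0], 0]
  ]
}}

```text
t: 15.98
tcp_pos: [0.5162, -0.1097, 0.1358]
ee_rot: [3.129, -0.002, -0.069]
force: [-0.4, 0.5, -0.9]
grip_width: 0.0698
gripper_force: 30.0
```

```bash
python3 - <<'E'
from h import *
st();print(to_tool([.516,-.113,.133]))
t=env.camera('top');s=env.camera('side')
cv2.imwrite('pics/t2r.png',t);cv2.imwrite('pics/s2r.png',s)
o=ortho(t,"top",.66,-.01,.123,400,600,.0005)
b=cv2.resize(s[180:350,160:400],(400,283),interpolation=cv2.INTER_CUBIC)
q=np.zeros((600,800,3),np.uint8);q[:,:400]=o;q[:283,400:]=b
cv2.imwrite('pics/c2.png',q)
E
```

```text
15.97 [-0.366  0.174  1.732 -0.012  1.23   1.278] [ 0.5162 -0.1097  0.1358] [ 3.1295e+00 -1.8000e-03 -6.9300e-02] F [-0.4  0.5 -0.9] w 0.0698 30.0
z axis [ 9.000e-04 -1.220e-02 -9.999e-01]
[0.   0.33 0.28]
```

View pics/c2.png

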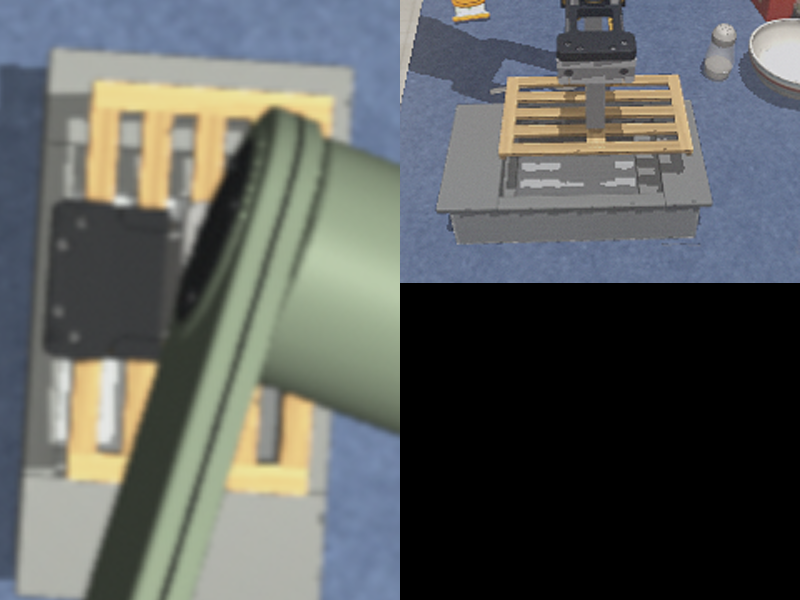

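The grille is centred at (0.5165, −0.110) with yaw about −3.5°, level over the opening and matching the TCP. I'll lower it so the far foot rests on the narrow lip. That should tilt the robot-side end down about the pads.

Call:
{"op": "play_rows", "data": {
  "moves": [
    [[0, 0.3, 1.0], 0],
    [[0, 0, 1.2], 0],
    [[0, 0, 1.0], 0],
    [[0, 0, 0.5], 0],
    [[0, 0, 0.2], 0],
    [[0, 0, 0.1], 0],
    [[0, 0, 0.1], 0],
    [[0, 0, 0.1], 0],
    [[0, 0, 0.1], 0],
    [[0, 0, 0.1], 0],
    [[0, 0, 0.1], 0],
    [[0, 0, 0.1], 0]
  ]
}}

```text
t: 17.58
tcp_pos: [0.5163, -0.1134, 0.0899]
ee_rot: [3.129, -0.002, -0.068]
force: [-0.6, 0.5, 1.2]
grip_width: 0.0697
gripper_force: 30.0
```

Call:
{"op": "play_rows", "data": {
  "moves": [
    [[0, 0, 0.1], 0],
    [[0, 0, 0.1], 0],
    [[0, 0, 0.1], 0],
    [[0, 0, 0.1], 0]
  ]
}}

```text
t: 18.08
tcp_pos: [0.5163, -0.1134, 0.086]
ee_rot: [3.129, -0.002, -0.068]
force: [-2.7, -0.8, 1.9]
grip_width: 0.0699
gripper_force: 30.0
```

Call:
{"op": "play_rows", "data": {
  "moves": [
    [[0, 0, 0.1], 0],
    [[0, 0, 0.1], 0],
    [[0, 0, 0.1], 0],
    [[0, 0, 0.1], 0],
    [[0, 0, 0.1], 0]
  ]
}}

```text
t: 18.7
tcp_pos: [0.5162, -0.1134, 0.0807]
ee_rot: [3.13, -0.002, -0.068]
force: [-2.1, -0.3, 3.1]
grip_width: 0.0698
gripper_force: 30.0
```

```bash
python3 - <<'E'
from h import *
st()
s=env.camera('side')
cv2.imwrite('pics/s3.png',cv2.resize(s[190:340,170:370],(800,600),interpolation=cv2.INTER_CUBIC))
E
```

```text
18.7 [-0.373  0.246  1.773 -0.012  1.117  1.271] [ 0.5162 -0.1134  0.0807] [ 3.1295e+00 -2.0000e-03 -6.8200e-02] F [-2.1 -0.3  3.1] w 0.0698 30.0
z axis [ 0.0012 -0.0122 -0.9999]
```

View pics/s3.png

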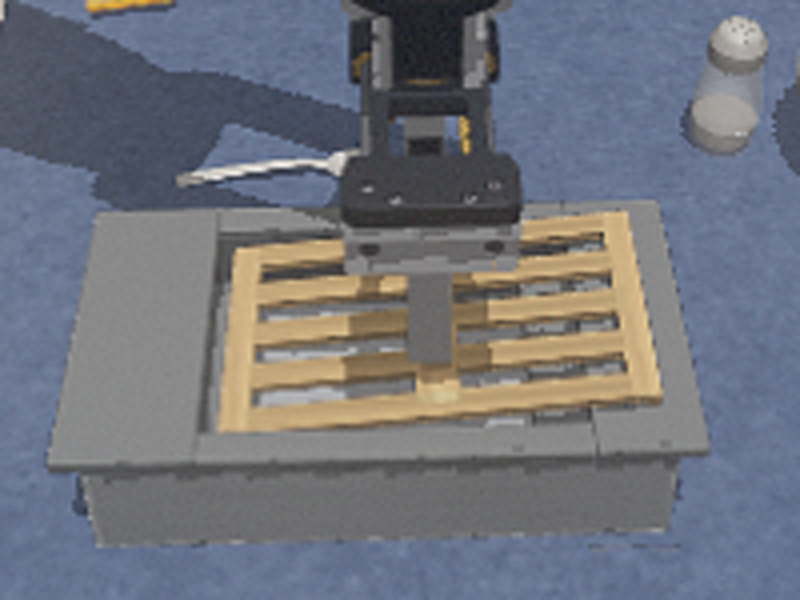

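The robot-side end (about (240,340) in the crop) has dipped into the opening. The far end rests on the narrow lip, with gentle forces of about 3 N. I'll tilt it a little further, then feed it under the wide lip.

Call:
{"op": "play_rows", "data": {
  "moves": [
    [[0, 0, 0.1], 0],
    [[0, 0, 0.1], 0],
    [[0, 0, 0.1], 0],
    [[0, 0, 0.1], 0],
    [[0, 0, 0.1], 0],
    [[0, 0, 0.05], 0],
    [[0, 0, 0], 0],
    [[-0.1, 0, 0], 0],
    [[-0.2, 0, 0], 0],
    [[-0.2, 0, 0], 0],
    [[-0.2, 0, 0], 0],
    [[-0.2, 0, 0], 0],
    [[-0.2, 0, 0], 0]
  ]
}}

```text
t: 20.38
tcp_pos: [0.5053, -0.1128, 0.0754]
ee_rot: [3.129, -0.002, -0.068]
force: [0.6, -0.3, 1.7]
grip_width: 0.0697
gripper_force: 30.0
```

Call:
{"op": "play_rows", "data": {
  "moves": [
    [[-0.2, 0, 0], 0],
    [[-0.2, 0, 0], 0],
    [[-0.2, 0, 0], 0],
    [[-0.2, 0, 0], 0],
    [[-0.2, 0, 0], 0]
  ]
}}

```text
t: 21.0
tcp_pos: [0.4953, -0.1121, 0.0753]
ee_rot: [3.129, -0.002, -0.068]
force: [1.1, -0.2, 0.7]
grip_width: 0.0699
gripper_force: 30.0
```

Call:
{"op": "play_rows", "data": {
  "moves": [
    [[-0.2, 0, 0], 0],
    [[-0.2, 0, 0], 0],
    [[-0.2, 0, 0], 0],
    [[-0.2, 0, 0], 0],
    [[-0.1, 0, 0], 0]
  ]
}}

```text
t: 21.62
tcp_pos: [0.4857, -0.1113, 0.0749]
ee_rot: [3.13, -0.001, -0.068]
force: [0.7, -0.2, -0.1]
grip_width: 0.0698
gripper_force: 30.0
```

```bash
python3 - <<'E'
from h import *
st()
s=env.camera('side')
cv2.imwrite('pics/s4.png',cv2.resize(s[190:340,170:370],(800,600),interpolation=cv2.INTER_CUBIC))
E
```

```text
21.62 [-0.392  0.196  1.85  -0.012  1.091  1.253] [ 0.4857 -0.1113  0.0749] [ 3.1297e+00 -9.0000e-04 -6.8200e-02] F [ 0.7 -0.2 -0.1] w 0.0698 30.0
z axis [ 1.000e-04 -1.190e-02 -9.999e-01]
```

View pics/s4.png

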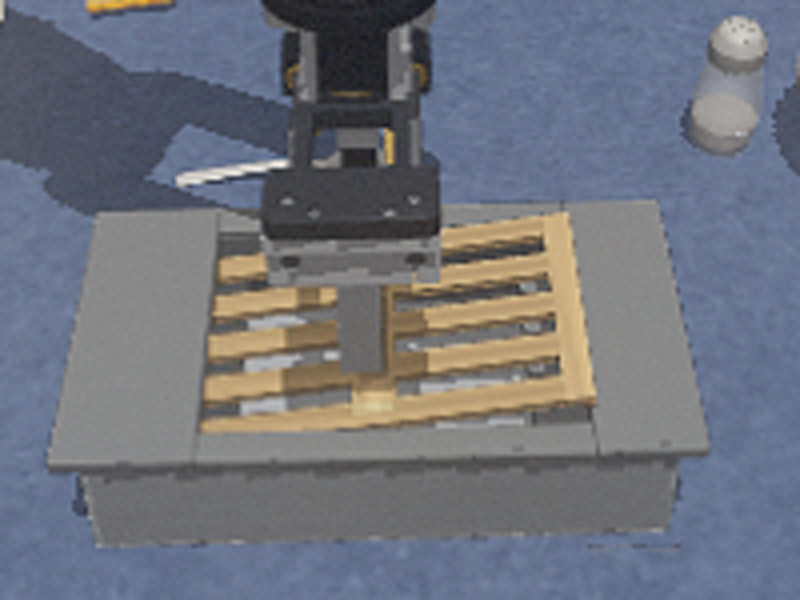

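The robot-side end is under the wide lip, and the far end is near the narrow lip's edge. I'll creep on to feel for the stop.

Call:
{"op": "play_rows", "data": {
  "moves": [
    [[-0.1, 0, 0], 0],
    [[-0.1, 0, 0], 0],
    [[-0.1, 0, 0], 0],
    [[-0.1, 0, 0], 0],
    [[-0.1, 0, 0], 0],
    [[0, 0, 0], 0]
  ]
}}

```text
t: 22.42
tcp_pos: [0.4812, -0.1111, 0.0752]
ee_rot: [3.13, -0.002, -0.068]
force: [0.2, -0.8, -1.5]
grip_width: 0.0698
gripper_force: 30.0
```

Call:
{"op": "play_rows", "data": {
  "moves": [
    [[-0.1, 0, 0], 0],
    [[-0.1, 0, 0], 0],
    [[0, 0, 0], 0]
  ]
}}

```text
t: 22.8
tcp_pos: [0.4792, -0.111, 0.0752]
ee_rot: [3.13, -0.002, -0.068]
force: [1.0, 0.5, -2.0]
grip_width: 0.0699
gripper_force: 30.0
```

Force z is back to roughly the held weight, so the far foot is off the lip. Keep feeling for the stop.

Call:
{"op": "play_rows", "data": {
  "moves": [
    [[-0.1, 0, 0], 0],
    [[-0.05, 0, 0], 0],
    [[0, 0, 0], 0]
  ]
}}

```text
t: 23.18
tcp_pos: [0.4778, -0.1109, 0.0752]
ee_rot: [3.13, -0.002, -0.068]
force: [-0.1, 0.3, 0.3]
grip_width: 0.0696
gripper_force: 30.0
```

Call:
{"op": "play_rows", "data": {
  "moves": [
    [[-0.1, 0, 0], 0],
    [[0, 0, 0], 0]
  ]
}}

```text
t: 23.42
tcp_pos: [0.4773, -0.1109, 0.0754]
ee_rot: [3.129, -0.003, -0.068]
force: [2.1, 0.2, -0.4]
grip_width: 0.0699
gripper_force: 30.0
```

Call:
{"op": "play_rows", "data": {
  "moves": [
    [[-0.1, 0, 0], 0],
    [[0, 0, 0], 0]
  ]
}}

```text
t: 23.68
tcp_pos: [0.4771, -0.1109, 0.0757]
ee_rot: [3.129, -0.005, -0.069]
force: [2.1, -0.2, -2.1]
grip_width: 0.0698
gripper_force: 30.0
```

The TCP stalled at x ≈ 0.477 against a steady reaction, close to the predicted stop position. I'll back off slightly and lower, adding a little +x so the end stays near the stop as the grille levels out.

Call:
{"op": "play_rows", "data": {
  "moves": [
    [[0.15, 0, 0], 0],
    [[0, 0, 0.1], 0],
    [[0, 0, 0.1], 0],
    [[0, 0, 0.1], 0],
    [[0, 0, 0.1], 0],
    [[0, 0, 0.1], 0],
    [[0, 0, 0], 0]
  ]
}}

```text
t: 24.55
tcp_pos: [0.4776, -0.1111, 0.0706]
ee_rot: [3.129, -0.002, -0.068]
force: [2.0, 0.3, 3.2]
grip_width: 0.07
gripper_force: 30.0
```

Call:
{"op": "play_rows", "data": {
  "moves": [
    [[0.05, 0, 0.1], 0],
    [[0.05, 0, 0.1], 0],
    [[0.05, 0, 0.1], 0],
    [[0.05, 0, 0.1], 0],
    [[0, 0, 0], 0]
  ]
}}

```text
t: 25.18
tcp_pos: [0.4796, -0.1113, 0.0663]
ee_rot: [3.129, -0.002, -0.068]
force: [1.6, -1.7, 3.6]
grip_width: 0.0699
gripper_force: 30.0
```

Call:
{"op": "play_rows", "data": {
  "moves": [
    [[0.05, 0, 0.1], 0],
    [[0.05, 0, 0.1], 0],
    [[0.05, 0, 0.1], 0],
    [[0.05, 0, 0.1], 0],
    [[0, 0, 0], 0]
  ]
}}

```text
t: 25.8
tcp_pos: [0.4811, -0.1111, 0.0619]
ee_rot: [3.13, -0.001, -0.068]
force: [1.8, -2.1, 2.9]
grip_width: 0.07
gripper_force: 30.0
```

Call:
{"op": "play_rows", "data": {
  "moves": [
    [[0.05, 0, 0.1], 0],
    [[0.05, 0, 0.1], 0],
    [[0.05, 0, 0.1], 0],
    [[0, 0, 0], 0]
  ]
}}

```text
t: 26.3
tcp_pos: [0.4826, -0.1112, 0.059]
ee_rot: [3.13, -0.001, -0.068]
force: [1.2, -0.6, 2.4]
grip_width: 0.0699
gripper_force: 30.0
```

```bash
python3 - <<'E'
from h import *
st()
s=env.camera('side')
cv2.imwrite('pics/s5.png',cv2.resize(s[190:340,170:370],(800,600),interpolation=cv2.INTER_CUBIC))
E
```

```text
26.3 [-0.394  0.215  1.867 -0.012  1.055  1.251] [ 0.4826 -0.1112  0.059 ] [ 3.1298e+00 -1.3000e-03 -6.8200e-02] F [ 1.2 -0.6  2.4] w 0.0699 30.0
z axis [ 5.000e-04 -1.180e-02 -9.999e-01]
```

View pics/s5.png

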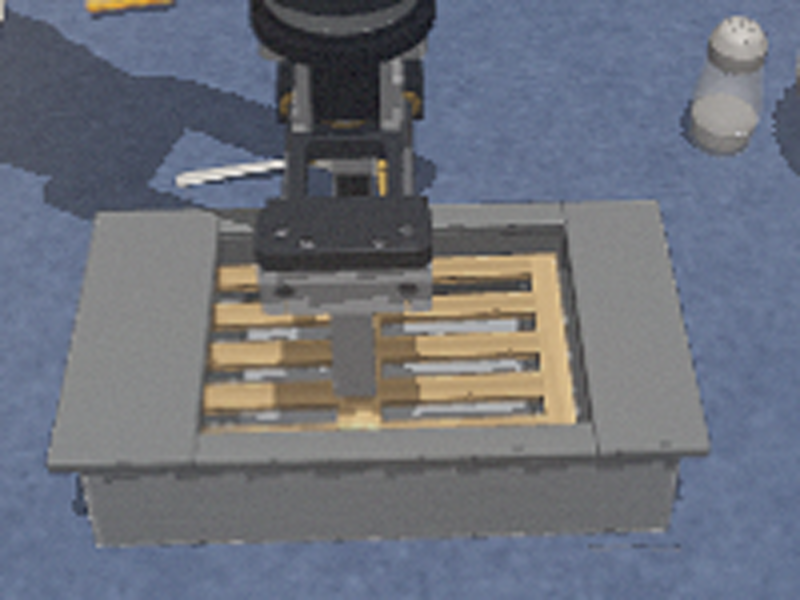

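The far end is now below the narrow lip and the grille is nearly level. I'll lower the last 2–3 mm until it's supported.

Call:
{"op": "play_rows", "data": {
  "moves": [
    [[0.04, 0, 0.08], 0],
    [[0.04, 0, 0.08], 0],
    [[0.02, 0, 0.05], 0],
    [[0, 0, 0], 0]
  ]
}}

```text
t: 26.85
tcp_pos: [0.4835, -0.1113, 0.0569]
ee_rot: [3.13, -0.001, -0.068]
force: [0.8, 0.4, 2.0]
grip_width: 0.0697
gripper_force: 30.0
```

Call:
{"op": "play_rows", "data": {
  "moves": [
    [[0, 0, 0.05], 0],
    [[0, 0, 0], 0]
  ]
}}

```text
t: 27.1
tcp_pos: [0.4837, -0.1114, 0.0565]
ee_rot: [3.13, -0.002, -0.068]
force: [0.3, 0.2, 3.3]
grip_width: 0.0695
gripper_force: 30.0
```

Call:
{"op": "play_rows", "data": {
  "moves": [
    [[0, 0, 0.05], 0],
    [[0, 0, 0], 0]
  ]
}}

```text
t: 27.35
tcp_pos: [0.4838, -0.1114, 0.0561]
ee_rot: [3.13, -0.002, -0.068]
force: [1.1, 1.7, 1.7]
grip_width: 0.0697
gripper_force: 30.0
```

Call:
{"op": "play_rows", "data": {
  "moves": [
    [[0, 0, 0.05], 0],
    [[0, 0, 0], 0]
  ]
}}

```text
t: 27.6
tcp_pos: [0.4838, -0.1114, 0.0561]
ee_rot: [3.13, -0.002, -0.068]
force: [-0.8, -0.1, 5.9]
grip_width: 0.0696
gripper_force: 30.0
```

Call:
{"op": "play_rows", "data": {
  "moves": [
    [[0, 0, 0.05], 0],
    [[0, 0, 0], 0]
  ]
}}

```text
t: 27.85
tcp_pos: [0.4839, -0.1114, 0.056]
ee_rot: [3.13, -0.002, -0.068]
force: [-2.7, 0.8, 10.2]
grip_width: 0.0703
gripper_force: 30.0
```

It's supported on both ledges: the force rose to 10 N without any further drop. I'll relax the pressure and slide toward the narrow-lip end.

Call:
{"op": "play_rows", "data": {
  "moves": [
    [[0, 0, -0.08], 0],
    [[0.1, 0, 0], 0],
    [[0.15, 0, 0], 0],
    [[0.15, 0, 0], 0],
    [[0.15, 0, 0], 0],
    [[0.15, 0, 0], 0],
    [[0.15, 0, 0], 0],
    [[0, 0, 0], 0]
  ]
}}

```text
t: 28.85
tcp_pos: [0.491, -0.1119, 0.056]
ee_rot: [3.13, 0.001, -0.068]
force: [-5.0, 0.4, 8.3]
grip_width: 0.0697
gripper_force: 30.0
```

Call:
{"op": "play_rows", "data": {
  "moves": [
    [[0.15, 0, 0], 0],
    [[0.15, 0, 0], 0],
    [[0.1, 0, 0], 0],
    [[0.1, 0, 0], 0],
    [[0, 0, 0], 0]
  ]
}}

```text
t: 29.48
tcp_pos: [0.4958, -0.1122, 0.056]
ee_rot: [3.13, 0.001, -0.068]
force: [-4.5, 0.1, 8.4]
grip_width: 0.0695
gripper_force: 30.0
```

Call:
{"op": "play_rows", "data": {
  "moves": [
    [[0.1, 0, 0], 0],
    [[0.1, 0, 0], 0],
    [[0.1, 0, 0], 0],
    [[0, 0, 0], 0]
  ]
}}

```text
t: 29.98
tcp_pos: [0.4989, -0.1124, 0.0559]
ee_rot: [3.13, 0.001, -0.068]
force: [-4.3, 0.1, 7.8]
grip_width: 0.0699
gripper_force: 30.0
```

Call:
{"op": "play_rows", "data": {
  "moves": [
    [[0.08, 0, 0], 0],
    [[0.08, 0, 0], 0],
    [[0, 0, 0], 0]
  ]
}}

```text
t: 30.35
tcp_pos: [0.5016, -0.1127, 0.0552]
ee_rot: [3.13, -0.001, -0.068]
force: [-0.7, -1.2, -1.8]
grip_width: 0.0698
gripper_force: 30.0
```

Call:
{"op": "play_rows", "data": {
  "moves": [
    [[0.08, 0, 0], 0],
    [[0.08, 0, 0], 0],
    [[0, 0, 0], 0]
  ]
}}

```text
t: 30.72
tcp_pos: [0.5036, -0.1129, 0.0559]
ee_rot: [3.129, -0.002, -0.068]
force: [-0.6, -1.0, -0.4]
grip_width: 0.0696
gripper_force: 30.0
```

The support force vanished at x ≈ 0.501, so the feet are over the recesses. Lowering gently.

Call:
{"op": "play_rows", "data": {
  "moves": [
    [[-0.1, 0, 0.05], 0],
    [[0, 0, 0.08], 0],
    [[0, 0, 0.08], 0],
    [[0, 0, 0], 0]
  ]
}}

```text
t: 31.22
tcp_pos: [0.5024, -0.1128, 0.0538]
ee_rot: [3.13, -0.002, -0.068]
force: [0.4, 0.7, -1.3]
grip_width: 0.0696
gripper_force: 30.0
```

Call:
{"op": "play_rows", "data": {
  "moves": [
    [[0, 0, 0.06], 0],
    [[0, 0, 0.06], 0],
    [[0, 0, 0], 0]
  ]
}}

```text
t: 31.6
tcp_pos: [0.5025, -0.1128, 0.0526]
ee_rot: [3.13, -0.002, -0.068]
force: [-0.1, -0.0, -1.5]
grip_width: 0.0696
gripper_force: 30.0
```

Call:
{"op": "play_rows", "data": {
  "moves": [
    [[0, 0, 0.05], 0],
    [[0, 0, 0], 0]
  ]
}}

```text
t: 31.85
tcp_pos: [0.5026, -0.1128, 0.0524]
ee_rot: [3.13, -0.002, -0.068]
force: [-0.7, 1.2, 0.1]
grip_width: 0.0701
gripper_force: 30.0
```

Call:
{"op": "play_rows", "data": {
  "moves": [
    [[0, 0, 0.04], 0],
    [[0, 0, 0], 0]
  ]
}}

```text
t: 32.1
tcp_pos: [0.5027, -0.1129, 0.0521]
ee_rot: [3.13, -0.002, -0.068]
force: [-0.2, -0.2, 3.1]
grip_width: 0.07
gripper_force: 30.0
```

Call:
{"op": "play_rows", "data": {
  "moves": [
    [[0, 0, 0.04], 0],
    [[0, 0, 0], 0]
  ]
}}

```text
t: 32.35
tcp_pos: [0.5027, -0.1129, 0.0521]
ee_rot: [3.13, -0.002, -0.068]
force: [-1.9, 1.0, 6.2]
grip_width: 0.0702
gripper_force: 30.0
```

It's seated exactly 4 mm lower, with a firm 6 N of support. Release and retreat.

Call:
{"op": "play_rows", "data": {
  "moves": [
    [[0, 0, -0.05], 0],
    [[0, 0, 0], 0],
    [[0, 0, 0], 0],
    [[0, 0, 0], 0],
    [[0, 0, -0.5], 0],
    [[0, 0, -1], 0],
    [[0, 0, -2], 0],
    [[0, 0, -3], 0],
    [[0, 0, -4], 0],
    [[0, 0, -4], 0],
    [[0, 0, 0], 0]
  ],
  "gripper": 8.2
}}

```text
t: 33.72
tcp_pos: [0.5054, -0.1122, 0.2018]
ee_rot: [3.126, -0.012, -0.068]
force: [1.2, 0.8, -0.4]
grip_width: 0.0821
gripper_force: 0.0
```

```bash
python3 - <<'E'
from h import *
st()
s=env.camera('side')
cv2.imwrite('pics/s6.png',cv2.resize(s[190:340,170:370],(800,600),interpolation=cv2.INTER_CUBIC))
E
```

```text
33.73 [-0.378  0.078  1.696 -0.011  1.353  1.263] [ 0.5054 -0.1122  0.2018] [ 3.1265 -0.0115 -0.0681] F [ 1.2  0.8 -0.4] w 0.0821 0.0
z axis [ 0.0105 -0.0159 -0.9998]
```

View pics/s6.png

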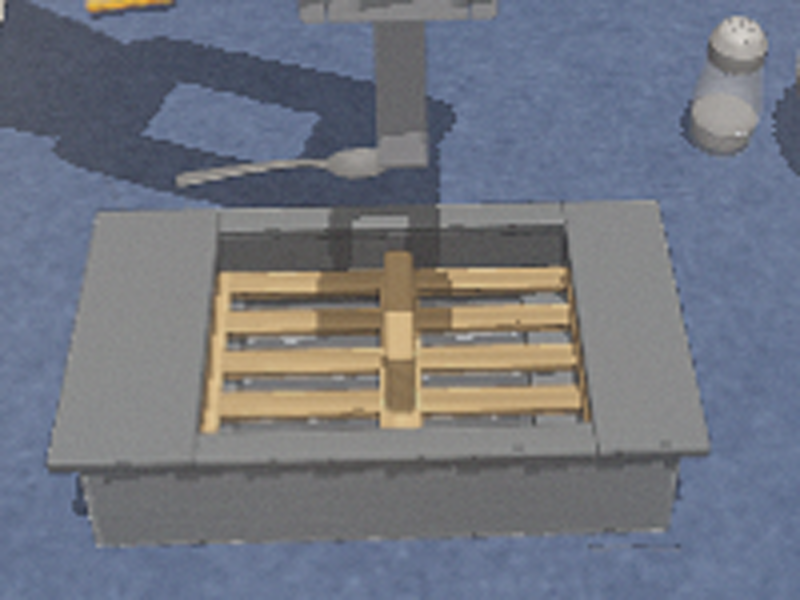

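The grille lies flat under both lips with its rib central at about (400,335). The shaker and spoon haven't moved.

```bash
python3 -c "
from cell import env
print(env.hand_in())"
```

```text
the job is handed in; nothing more can be done
None
```

The grille is back in the tray, flat under both lips and released, with the shaker and teaspoon undisturbed; I handed it in at about 34 s. Early on, a wrong-way turn ran joint 1 to its limit (read −2.732 against −2.73), and correcting the resulting tilt took joint 3 to 0.227 against its 0.23 limit. `hand_in` returned no verdict, so I can't say whether that counts against it.

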